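Reset a tripped desk power block

ROBOT

A 7-joint arm with a two-finger parallel gripper is mounted at the origin on the work surface. World frame = base frame: x ahead of the robot, y to its left, z up, the work surface at z = 0. Lengths are in m, angles in rad, forces in N, time in s.
With the tool pointing down it reaches from about 0.35 to 0.9 m from the base axis. Payload 19.9 kg.
Tool frame: the origin (TCP) lies on the centre line of the jaws, within the pads' length; the fingertips stand 22 mm ahead of it and the grasp point (between the pads) lies 3 mm ahead of it; z points along the fingers, y is the line along which they close (so a half turn about z gives the same grasp; the last joint's range is limited). The gripper opens to 94 mm and grips with 3 to 60 N. Pads are 16 mm wide; open, the fingers measure 119 mm over their backs; the gripper's body (75 mm by 177 mm) begins 78 mm behind the grasp point.
Start: joints at [-1.339, 0.417, -0.01, 1.614, 0.005, 1.111, -0.053], TCP at [0.169, 0.602, 0.227] pointing down, gripper open.
Joint ranges: [-2.81, 2.81], [-0.39, 2.02], [-1.27, 1.25], [0.06, 2.57], [-1.19, 4.33], [0.19, 2], [-2.82, 2.82]. Speed limits (rad/s): [1.89, 1.89, 2.39, 2.39, 3.01, 3.01, 3.01].

INTERFACE

Orientations are given as a 3x3 rotation matrix whose columns are the frame's x, y, z axes.
In Python, from plant import r, eyes, models gives the robot as it stands. The module is installed in compiled form; this text tells all that it offers.
- The arm moves only by the tool arm_command, never from a script. Its argument "rows" is a list of rows, each an object with "travel": the shift along the tool's x, y, z in units of 0.05 m (1.0 is 0.05 m), a list of three; "roll": the turn about the tool's z in units of pi/2 rad (1.0 is pi/2 rad). A call has 1 to 20 rows; each row shifts and turns the commanded pose from where the row before left it, along the tool's axes as they then stand; what a row does not reach is not made up. A row lasts 1/8 s, in which the tool goes at most 62.5 mm and 10.7 degrees, less where a joint would pass 70% of its speed; a pose out of reach is approached as far as the arm can. A call with a number of a shift or a turn outside -1 to 1 is refused whole. A call with a gripper value outside its range is refused whole. "grip" is the gripper's target within -1 to 1 (fully open at 1, half-way at 0, shut at -1), set as the call begins (left out, the last holds). The fingers move at their own pace and stop on an object; "grip_force" is the grip in N (left out, the last holds). Time passes only in rows, so rows that do not move let the fingers close. It gives the time, the measured TCP pose, the force, the opening and the grip force at its end, in the units of the state.
- r.get_obs(): the state, without advancing time (a new reading comes with each control period).
- eyes.get_image(name): name is "scene" or "top"; returns the picture (384x512x3 uint8, red, green, blue); there is no depth.
- eyes.get_calibration(name): a dict with "camera_matrix" (3x3 intrinsics, pixels), "R" (3x3) and "t" (3): a world point X has camera coordinates R X + t. Camera axes: x right, y down, z forward; pixel columns grow to the right and rows downward; lengths in m; the calibration is good to about 2 mm. A picture is of the moment at which its call begins. get_calibration takes no time and is no camera call.
- r.hand_in(): hands the job in; it is judged then, once.
Trained networks look in the newest picture that a camera, given by its name, has taken for a name from the list of things; names that differ only in an ending like _2 or _b are one class to them, and where a whole thing is asked for, a point or a joint stands for the part that bears it (a point fixed in the world has none). Each returns a list of dicts, best first, with "conf" (0 to 1); they miss things now and then, are a little off and sometimes report something else, mostly with a low value. They report only what shows in the picture. A call takes as long as a camera call.
- models.trace(target, camera): "region" (384x512 bool, what is visible of it) and "bbox" ([left, top, right, bottom] in pixels, round what is visible of it).
- models.mark_of(target, camera): "point" ([row, column] in pixels: a listed point, or the origin of a listed thing).
The state is a dict: "time_s": time; "joints": joint angles; "joint_velocities": joint speeds; "joint_torque": joint torques, N m; "position": TCP position; "ee_rot": TCP orientation; "force": force on the tool from outside, world axes, zero at the start; "ft_torque": the same for the moment, N m; "finger_gap": finger opening in m; "gripper_force": force on a finger pad.
Only numpy, scipy, OpenCV 4.12 (cv2) and the standard library are available. Lean on these libraries where they do the work, as an engineer would, in place of code of your own. Each camera call takes 0.05 s, during which the arm holds its last target. There are 200 camera calls.

TASK

The power block with two outlets on top has tripped. Push its sliding shutter all the way open towards the outlets, reach the fingertips down into the well to press the sunken reset button fully in and keep it in for a good second, then let go and push the shutter fully shut again. Nothing is to be lifted: leave both blocks standing where they are, do not work the shutter or button of the block with one outlet, and leave the other things on the desk alone.

Things in the scene. Friction and masses are not known exactly. Their poses are not given: they have to be found in the camera images.
- duo: The tripped block: two round black outlets side by side at its +y end. A loose white desk power block, a box 110 mm (its x) by 240 mm (its y) by 60 mm high, 0.9 kg, standing on the table, origin at the centre of its underside. At its -y end a grey shutter plate slides on the top along the block's y; under the shutter is a round reset well 46 mm across.
- duo_rib (a point): Centre of the top edge of the rib on the tripped block's shutter. The shutter plate is 62 mm (x) by 60 mm (y) and 4 mm thick, its top 64.5 mm above the table; the upright rib on its middle is 44 mm long (block's x), 8 mm thick (block's y) and stands 14 mm above the plate, top 78.5 mm above the table. Push the rib from either side; the point moves with the shutter. Axes as the block's.
- duo_shutter (a joint): Shutter of the tripped block, m: 0 shut (plate centred over the well), 0.062 fully open; it grows as the shutter slides to the block's +y, towards the outlets. About 1.2 N of friction, stays where it is left, starts up to 15 mm open.
- duo_well (a point): Centre of the mouth of the tripped block's reset well, in the block's top face (60 mm above the table, 60 mm from the block's centre to its -y). The well is round, vertical, 46 mm across and 38 mm deep. Fixed to the block; axes as the block's.
- duo_button_top (a point): Centre of the top of the reset button at the bottom of that well: a round flat cap 32 mm across, its top 24 mm below the well's mouth when up (36 mm above the table). Moves with the button.
- duo_button (a joint): Reset button of the tripped block, m: 0 up, 0.006 fully in (downwards). Sprung: starts to move at about 1.5 N, fully in at 5 N, springs back when let go.
- solo: The other block, to be left alone: alike but for a single outlet at its +y end. A loose white desk power block, a box 110 mm (its x) by 240 mm (its y) by 60 mm high, 0.9 kg, standing on the table, origin at the centre of its underside. At its -y end a grey shutter plate slides on the top along the block's y; under the shutter is a round reset well 46 mm across.
- solo_shutter (a joint): Shutter of the other block (same make and sizes), m: 0 shut, 0.062 open; starts shut; leave alone.
- solo_button (a joint): Reset button of the other block, m: 0 up, 0.006 fully in; leave alone.
- mouse: Loose black computer mouse, 110 by 58 by 33 mm, origin under its centre; leave alone.
- mug: Loose white mug, 80 mm across, 92 mm high, handle to its +y, origin under its centre; leave alone.
- binoculars: Loose teal toy binoculars lying flat, 105 by 110 by 45 mm, origin under the centre; leave alone.
- tin: Loose drinks can, 66 mm across, 100 mm high, origin under its centre; leave alone.
- charger: Loose white charger cube, 45 by 40 by 28 mm, origin under its centre; leave alone.
- driver: Loose screwdriver, 160 mm long, lying on the desk; leave alone.

How it is judged:
On the way, in this order (a step that is already met when the one before it is completed fails the run):
1. the tripped block's shutter is pushed open (at least 52 mm of 62) (value of joint duo_shutter above 0.052 m), for 0.1 s.
2. its reset button is pressed in (at least 4.5 mm of 6) and kept in for 0.8 s (value of joint duo_button above 0.0045 m), for 0.8 s.
At the end, for the whole second after the job is handed in: The tripped block's shutter is shut (within 5 mm) and its button up (within 1.5 mm); both blocks stand flat and still within 30 mm of where they stood; the other block's button is up, its shutter shut (within 12 mm); the other things are within 30 mm of their places (value of joint duo_shutter below 0.005 m and value of joint each of duo_button, solo_button below 0.0015 m and value of joint solo_shutter below 0.012 m and distance of each of duo, solo, mouse, mug, binoculars, tin, charger, driver from where it was at the start of the episode below 0.03 m and angle between each of duo, solo's own z axis and vertical below 0.05 rad and linear speed of each of duo, solo below 0.01 m/s); the robot touches nothing.
It fails at once if a block is lifted (10 mm off the desk) or tipped (height (world z) of any of duo, solo above 0.01 m or angle between any of duo, solo's own z axis and vertical above 0.15 rad).
It fails at once if a block is shifted by more than 30 mm (distance of any of duo, solo from where it was at the start of the episode above 0.03 m).
It fails at once if the other block's button is pressed or its shutter opened by more than 12 mm (value of joint solo_button above 0.003 m or value of joint solo_shutter above 0.012 m).
It fails at once if another thing on the desk is moved by more than 30 mm (distance of any of mouse, mug, binoculars, tin, charger, driver from where it was at the start of the episode above 0.03 m).
It also fails if it takes over 64 s, if anything falls off the work surface, if the arm or the gripper's body presses on something with over 40 N, if the wrist force passes 120 N, or if a joint passes its speed limit or range.

## Working session

There is one attempt and no reset: what is moved stays moved. The work goes in short steps, Python scripts to look and compute and a tool call to move; the robot and the scene stay as the last step left them, time stands still between calls to the robot, and variables do not carry over. Pictures are saved under pics/ and viewed, at most 10 in all, crops included, and the job is handed in when it is done.

Besides the shell and the picture viewer there is one more tool, called after "Call:" as a command line: name --argument value ..., lists and objects as JSON in quotes. arm_command: Moves the arm, as the interface text tells. Its arguments: {"type":"object","properties":{"rows":{"type":"array","items":{"type":"object","properties":{"travel":{"type":"array","items":{"type":"number"}},"roll":{"type":"number"}}}},"grip":{"type":"number"},"grip_force":{"type":"number"}},"required":["rows"]}

```bash
mkdir -p pics; cat > h.py <<'E'
import numpy as np, cv2
from plant import r, eyes, models
def shot(cam,name):
    im=eyes.get_image(cam); cv2.imwrite(f'pics/{name}.png',im[:,:,::-1]); return im
def ray(cam,rc,z):
    c=eyes.get_calibration(cam);K,R,t=np.array(c['camera_matrix']),np.array(c['R']),np.array(c['t'])
    o=-R.T@t; d=R.T@np.linalg.inv(K)@[rc[1],rc[0],1]
    return o+d*(z-o[2])/d[2]
def proj(cam,X):
    c=eyes.get_calibration(cam);p=np.array(c['camera_matrix'])@(np.array(c['R'])@X+c['t']);return p[:2]/p[2]
E
cat > a.py <<'E'
from h import *
a=shot('scene','s1');b=shot('top','t1')
for cam in('top','scene'):
    for n,z in(('duo',0),('duo_rib',.0785),('duo_well',.06),('solo',0)):
        for m in models.mark_of(n,cam)[:2]: print(cam,n,round(m['conf'],2),np.round(m['point']),ray(cam,m['point'],z).round(4))
o=r.get_obs();print(o['time_s'],o['position'],o['ee_rot'],o['finger_gap'],o['force'])
E
python3 a.py; python3 -c "
import cv2,numpy as np
a=cv2.imread('pics/s1.png');b=cv2.imread('pics/t1.png');cv2.imwrite('pics/both.png',cv2.resize(np.vstack([a,b]),None,fx=.78,fy=.78))"
```

```text
top duo 0.58 [216. 196.] [0.5197 0.2152 0.    ]
top duo_rib 0.77 [210. 208.] [0.5234 0.1636 0.0785]
top duo_well 0.6 [213. 208.] [0.5184 0.1652 0.06  ]
top solo 0.97 [213. 337.] [ 0.5116 -0.2447  0.    ]
scene duo 0.8 [184. 313.] [0.5147 0.2223 0.    ]
scene duo_rib 0.73 [161. 142.] [ 0.4887 -0.4508  0.0785]
scene duo_rib 0.57 [173. 299.] [0.5227 0.1609 0.0785]
scene duo_well 0.98 [175. 297.] [0.5174 0.1553 0.06  ]
scene solo 0.55 [185. 195.] [ 0.537 -0.247  0.   ]
0.5 [0.16896701 0.60169026 0.22739817] [[-9.62750971e-01  2.70389660e-01 -1.85355788e-05]
 [ 2.70389660e-01  9.62750964e-01 -1.17017208e-04]
 [-1.37950967e-05 -1.17670259e-04 -9.99999993e-01]] 0.09427969121966807 [0.42104408 0.20209119 0.12790389]
```

View pics/t1.png

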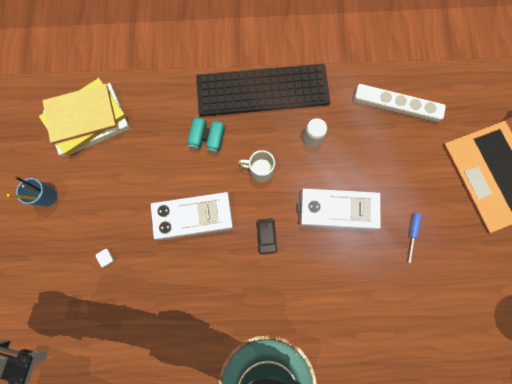

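View pics/s1.png

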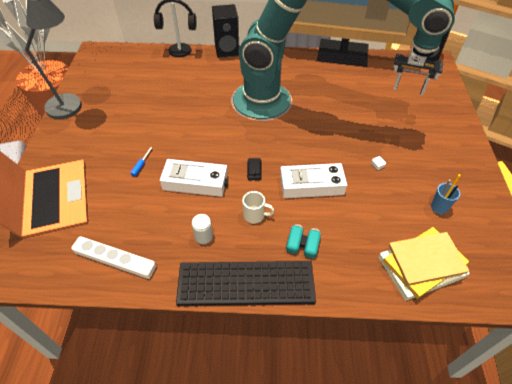

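Top view: the duo block is at about (col 191, row 216), with its outlets on the left (world +y) and the rib near (208, 210). The solo block is at (340, 209), and the mouse (267, 236) and mug (261, 166) lie between the two. Next I fit the pose of the duo block to its silhouettes.

```bash
cat > fit.py <<'E'
from h import *
from scipy.optimize import minimize
reg={c:models.trace('duo',c)[0] for c in('top','scene')}
for c in reg: print(c,reg[c]['conf'],reg[c]['bbox'],reg[c]['region'].sum())
B=np.array([[x,y,z] for x in(-.055,.055) for y in(-.12,.12) for z in(0,.06)])
def pose(p):
    c,s=np.cos(p[2]),np.sin(p[2]);return np.array([[c,-s,0],[s,c,0],[0,0,1]]),np.array([p[0],p[1],0])
def cost(p):
    R,t=pose(p);e=0
    for c in reg:
        q=np.array([proj(c,R@b+t) for b in B]);S=8
        h=cv2.convexHull((q*4+1.5).astype(np.float32))
        m=np.zeros((1536,2048),np.uint8);cv2.fillConvexPoly(m,np.round(h*S).astype(np.int32),1,shift=3)
        m=cv2.resize(m.astype(np.float32),(512,384),interpolation=cv2.INTER_AREA)
        e+=np.abs(m-reg[c]['region']).sum()
    return e
b=min((minimize(cost,[.517,.218,a],method='Nelder-Mead',options=dict(initial_simplex=[[.517,.218,a],[.527,.218,a],[.517,.228,a],[.517,.218,a+.1]],maxiter=90)) for a in(-.1,.1)),key=lambda s:s.fun)
print(b.x,b.fun);R,t=pose(b.x)
for n,P in(('well',[0,-.06,.06]),('rib0',[0,-.06,.0785]),('rib15',[0,-.045,.0785])):
    X=R@P+t;print(n,X.round(4),[proj(c,X).round(1) for c in reg])
for c,zs in(('top',2),):
    im=eyes.get_image(c);q=proj(c,t)
    x0,y0=int(q[0])-50,int(q[1])-36
    z=cv2.resize(im[y0:y0+72,x0:x0+100],None,fx=7,fy=7,interpolation=cv2.INTER_CUBIC)[:,:,::-1].copy()
    for P in([0,-.06,.06],[-.055,-.12,.06],[.055,-.12,.06],[-.055,.12,.06],[.055,.12,.06],[0,-.06,.0785]):
        u=(proj(c,R@P+t)-[x0,y0]+.5)*7;cv2.circle(z,tuple(int(v) for v in u),3,(0,0,255),-1)
    cv2.imwrite('pics/z1.png',z)
E
python3 fit.py
```

```text
top 0.63 [151.5, 193.1, 235.1, 238.9] 2920
scene 0.61 [160.6, 159.1, 230.0, 194.4] 1975
[0.51405306 0.22099762 0.11600577] 4063.5625
well [0.521  0.1614 0.06  ] [array([209.6, 211.8]), array([298.6, 175.4])]
rib0 [0.521  0.1614 0.0785] [array([208.8, 210.9]), array([299. , 172.3])]
rib15 [0.5193 0.1763 0.0785] [array([203.9, 211.7]), array([302.9, 172.1])]
```

View pics/z1.png

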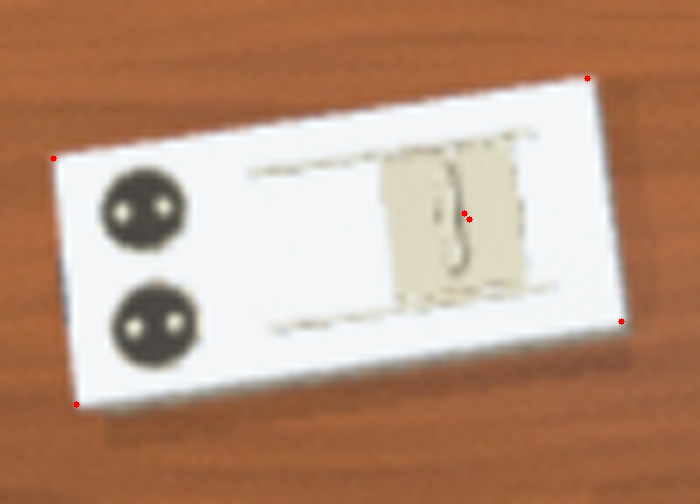

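The rectangle fit overlays well: the -y corners sit about 1 px further out, so the well is near (0.520, 0.159) and yaw is 0.116. The scene trace picked up solo, so I ignore it. Next I close the fingers, roll to the block's axes and move above the -y side of the rib.

Call:
arm_command --rows '[{"travel":[0,0,0],"roll":-0.083},{"travel":[0,0,0],"roll":-0.083},{"travel":[0,0,0],"roll":-0.082},{"travel":[-0.3,-0.5,0]},{"travel":[-0.4,-0.66,0]},{"travel":[-0.4,-0.66,0]},{"travel":[-0.4,-0.66,0]},{"travel":[-0.4,-0.66,0]},{"travel":[-0.4,-0.66,0]},{"travel":[-0.4,-0.66,0]},{"travel":[-0.4,-0.66,0]},{"travel":[-0.4,-0.66,0]},{"travel":[-0.4,-0.66,0]},{"travel":[-0.4,-0.66,0]},{"travel":[-0.4,-0.66,0]},{"travel":[-0.4,-0.66,0]},{"travel":[-0.4,-0.66,0]},{"travel":[-0.4,-0.66,0]},{"travel":[0,0,0]}]' --grip -1 --grip_force 20

```text
invalid input
```

Call:
arm_command --rows '[{"travel":[0,0,0],"roll":-0.083},{"travel":[0,0,0],"roll":-0.083},{"travel":[0,0,0],"roll":-0.082},{"travel":[-0.3,-0.5,0],"roll":0},{"travel":[-0.4,-0.66,0],"roll":0},{"travel":[-0.4,-0.66,0],"roll":0},{"travel":[-0.4,-0.66,0],"roll":0},{"travel":[-0.4,-0.66,0],"roll":0},{"travel":[-0.4,-0.66,0],"roll":0},{"travel":[-0.4,-0.66,0],"roll":0},{"travel":[-0.4,-0.66,0],"roll":0},{"travel":[-0.4,-0.66,0],"roll":0},{"travel":[-0.4,-0.66,0],"roll":0},{"travel":[-0.4,-0.66,0],"roll":0},{"travel":[-0.4,-0.66,0],"roll":0},{"travel":[-0.4,-0.66,0],"roll":0},{"travel":[-0.4,-0.66,0],"roll":0},{"travel":[0,0,0],"roll":0}]' --grip -1 --grip_force 20

```text
time_s: 2.9
position: [0.4959, 0.1801, 0.2275]
ee_rot: [[-0.994, -0.111, 0.001], [-0.111, 0.994, -0.001], [-0.0, -0.001, -1.0]]
force: [-0.1, 0.8, 0.6]
finger_gap: 0.0007
gripper_force: 0.0
```

Call:
arm_command --rows '[{"travel":[-0.22,-0.41,0],"roll":0},{"travel":[-0.21,-0.4,0.3],"roll":0},{"travel":[0,0,0.5],"roll":0},{"travel":[0,0,0.5],"roll":0},{"travel":[0,0,0.5],"roll":0},{"travel":[0,0,0],"roll":0}]'

```text
time_s: 3.65
position: [0.5194, 0.1453, 0.1363]
ee_rot: [[-0.993, -0.116, -0.003], [-0.116, 0.993, -0.001], [0.003, -0.001, -1.0]]
force: [0.3, 0.7, -0.2]
finger_gap: 0.0002
gripper_force: 0.0
```

```bash
cat > look.py <<'E'
import sys
from h import *
o=r.get_obs();p=np.array(o['position']);tip=p+np.array(o['ee_rot'])[:,2]*.022
out=[]
for c in('top','scene'):
    im=eyes.get_image(c);q=proj(c,[.517,.19,.05]);x0,y0=int(q[0])-45,int(q[1])-40
    z=cv2.resize(im[y0:y0+70,x0:x0+95],None,fx=4.2*2 if 0 else 6,fy=6,interpolation=cv2.INTER_CUBIC)[:,:,::-1].copy()
    u=(proj(c,tip)-[x0,y0]+.5)*6;cv2.circle(z,tuple(int(v) for v in u),3,(0,0,255),-1)
    u=(proj(c,[.520,.159,.06])-[x0,y0]+.5)*6;cv2.circle(z,tuple(int(v) for v in u),3,(0,255,0),-1)
    out.append(cv2.resize(z,(399,294)))
cv2.imwrite(f'pics/{sys.argv[1]}.png',np.hstack(out));print(o['time_s'],p.round(4),tip.round(4),np.round(o['force'],2))
E
python3 look.py l1
```

```text
3.65 [0.5194 0.1453 0.1363] [0.5194 0.1453 0.1143] [ 0.31  0.74 -0.15]
```

View pics/l1.png

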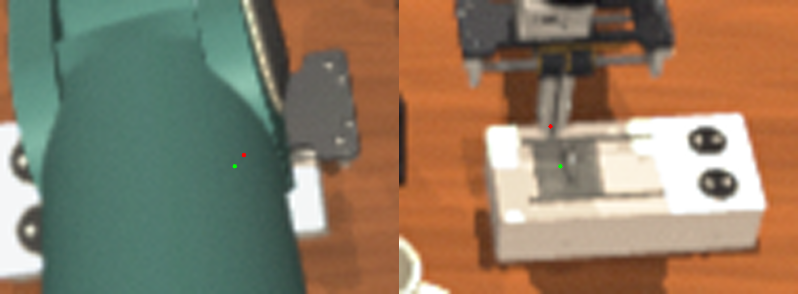

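Scene view: the tip (550, 127) is on the -y side of the rib (about 570, 165), roughly over the well centre (560, 166). I go back 4 mm and then down.

Call:
arm_command --rows '[{"travel":[0,-0.09,0],"roll":0},{"travel":[0,0,0.3],"roll":0},{"travel":[0,0,0.3],"roll":0},{"travel":[0,0,0.2],"roll":0},{"travel":[0,0,0.08],"roll":0},{"travel":[0,0,0],"roll":0}]'

```text
time_s: 4.5
position: [0.5211, 0.1402, 0.0932]
ee_rot: [[-0.993, -0.116, -0.0], [-0.116, 0.993, -0.0], [0.0, -0.0, -1.0]]
force: [0.4, 0.5, -0.0]
finger_gap: 0.0008
gripper_force: 0.0
```

Call:
arm_command --rows '[{"travel":[0,0.1,0.02],"roll":0},{"travel":[0,0.1,0],"roll":0},{"travel":[0,0.1,0],"roll":0},{"travel":[0,0.1,0],"roll":0},{"travel":[0,0.1,0],"roll":0},{"travel":[0,0.1,0],"roll":0},{"travel":[0,0.1,0],"roll":0},{"travel":[0,0.1,0],"roll":0}]'

```text
time_s: 5.5
position: [0.5166, 0.1804, 0.0925]
ee_rot: [[-0.993, -0.115, 0.0], [-0.115, 0.993, -0.0], [-0.0, -0.0, -1.0]]
force: [0.5, -0.8, 2.6]
finger_gap: 0.0004
gripper_force: 1.2
```

```bash
python3 look.py l2
```

```text
5.5 [0.5166 0.1804 0.0925] [0.5166 0.1804 0.0705] [ 0.49 -0.77  2.61]
```

View pics/l2.png

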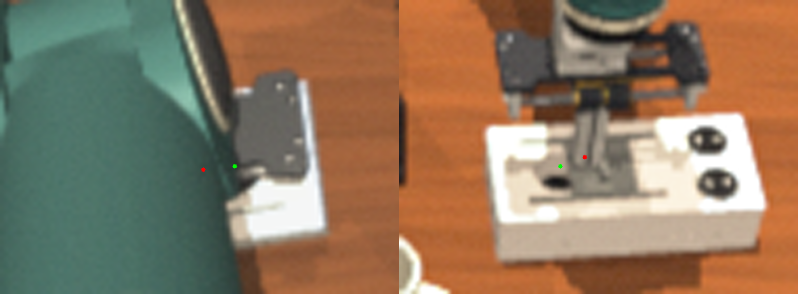

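Scene view: the shutter is moving, with its plate centre near (603, 180) and the dark well opening showing at about (556, 182). I keep pushing, and slow down near the end.

Call:
arm_command --rows '[{"travel":[0,0.1,0],"roll":0},{"travel":[0,0.1,0],"roll":0},{"travel":[0,0.1,0],"roll":0},{"travel":[0,0.06,0],"roll":0},{"travel":[0,0,0],"roll":0}]'

```text
time_s: 6.22
position: [0.5143, 0.1982, 0.0924]
ee_rot: [[-0.993, -0.116, -0.0], [-0.116, 0.993, 0.0], [0.0, 0.0, -1.0]]
force: [-0.2, -0.2, 1.3]
finger_gap: 0.0003
gripper_force: 0.0
```

Call:
arm_command --rows '[{"travel":[0,0.04,0],"roll":0},{"travel":[0,0,0],"roll":0}]'

```text
time_s: 6.48
position: [0.5142, 0.1999, 0.0924]
ee_rot: [[-0.993, -0.116, -0.0], [-0.116, 0.993, -0.0], [0.0, -0.0, -1.0]]
force: [1.0, -0.5, -0.2]
finger_gap: 0.0004
gripper_force: 0.1
```

Call:
arm_command --rows '[{"travel":[0,0.04,0],"roll":0},{"travel":[0,0,0],"roll":0}]'

```text
time_s: 6.72
position: [0.5139, 0.202, 0.0925]
ee_rot: [[-0.993, -0.116, -0.0], [-0.116, 0.993, -0.0], [0.0, -0.0, -1.0]]
force: [-0.4, -0.5, -0.7]
finger_gap: 0.0004
gripper_force: 0.2
```

Call:
arm_command --rows '[{"travel":[0,0.04,0],"roll":0},{"travel":[0,0.04,0],"roll":0}]'

```text
time_s: 6.98
position: [0.5136, 0.2051, 0.0924]
ee_rot: [[-0.993, -0.115, -0.0], [-0.115, 0.993, -0.001], [0.0, -0.001, -1.0]]
force: [0.8, -8.0, 0.4]
finger_gap: 0.0006
gripper_force: 3.2
```

Call:
arm_command --rows '[{"travel":[0,0.03,0],"roll":0},{"travel":[0,0.03,0],"roll":0}]'

```text
time_s: 7.22
position: [0.5133, 0.2078, 0.0924]
ee_rot: [[-0.993, -0.115, -0.0], [-0.115, 0.993, -0.001], [0.0, -0.001, -1.0]]
force: [0.4, -7.1, 1.8]
finger_gap: 0.0001
gripper_force: 3.1
```

```bash
python3 look.py l3
```

```text
7.225 [0.5133 0.2078 0.0924] [0.5133 0.2078 0.0704] [ 0.42 -7.07  1.8 ]
```

View pics/l3.png

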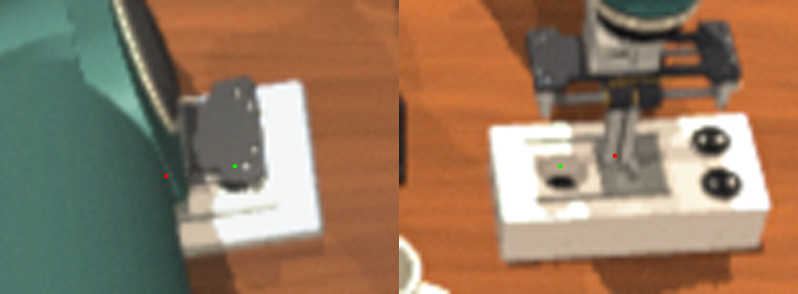

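Scene view: the shutter is fully open, and the 8 N stop force nudged the block about 4 mm. The well is clearly visible, centred near (562, 170). Next I back off, rise and measure the well.

Call:
arm_command --rows '[{"travel":[0,-0.1,0],"roll":0},{"travel":[0,0,-0.4],"roll":0},{"travel":[0,0,-0.1],"roll":0},{"travel":[0,0,0],"roll":0}]'

```text
time_s: 7.82
position: [0.5138, 0.204, 0.1175]
ee_rot: [[-0.993, -0.116, 0.0], [-0.116, 0.993, 0.0], [-0.001, 0.0, -1.0]]
force: [-0.1, -0.3, -0.6]
finger_gap: 0.0005
gripper_force: 0.0
```

```bash
cat > m.py <<'E'
from h import *
im=shot('scene','s3')
for n,z in(('duo_well',.06),('duo_rib',.0785),('duo_button_top',.036),('duo',0)):
    for m in models.mark_of(n,'scene')[:2]: print(n,round(m['conf'],2),np.round(m['point'],1),ray('scene',m['point'],z).round(4))
for y in range(0,241,240):
  for x in (-55,55): pass
q=proj('scene',[.52,.1625,.06]);x0,y0=int(q[0])-25,int(q[1])-20
z=cv2.resize(im[y0:y0+40,x0:x0+50],None,fx=12,fy=12,interpolation=cv2.INTER_CUBIC)[:,:,::-1].copy()
by=np.array([-.116,.993,0]);bx=np.array([.993,.116,0]);W=np.array([.520,.1625,.06])
pts=np.array([(proj('scene',W+.023*(np.cos(a)*bx+np.sin(a)*by))-[x0,y0]+.5)*12 for a in np.linspace(0,6.3,40)]).astype(int)
cv2.polylines(z,[pts],False,(0,255,0),1)
pts=np.array([(proj('scene',W+a*bx+b*by)-[x0,y0]+.5)*12 for a,b in((-.055,-.06),(-.055,.1),(.055,.1),(.055,-.06),(-.055,-.06))]).astype(int)
cv2.polylines(z,[pts],False,(255,0,0),1)
cv2.imwrite('pics/z3.png',z)
E
python3 m.py
```

```text
duo_well 0.82 [174.9 300.7] [0.5182 0.1695 0.06  ]
duo_rib 0.62 [173.2 316.7] [0.5226 0.2288 0.0785]
duo_button_top 0.35 [180.1 293.4] [0.5257 0.1431 0.036 ]
duo 0.57 [185.1 311.3] [0.5186 0.217  0.    ]
```

View pics/z3.png

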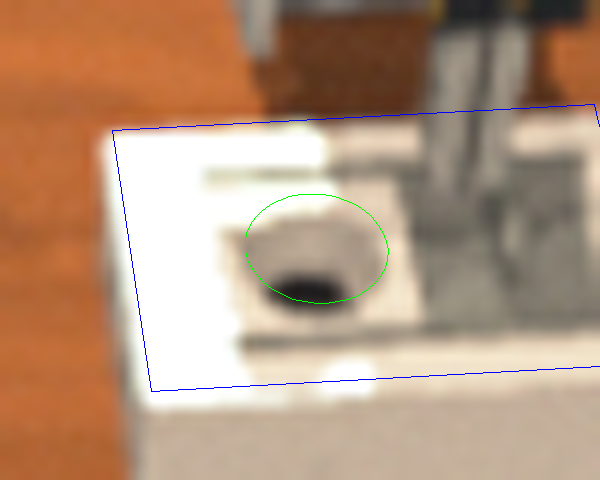

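In the crop the block edges and well rim sit about 8 px left of and 9 px below the overlay, so I use (0.522, 0.161). I move over the well and descend to above the button.

Call:
arm_command --rows '[{"travel":[-0.03,-0.44,0],"roll":0},{"travel":[-0.03,-0.43,0],"roll":0},{"travel":[0,0,0.3],"roll":0},{"travel":[0,0,0.3],"roll":0},{"travel":[0,0,0.15],"roll":0},{"travel":[0,0,0],"roll":0}]'

```text
time_s: 8.82
position: [0.5212, 0.1614, 0.0791]
ee_rot: [[-0.993, -0.116, -0.001], [-0.116, 0.993, -0.001], [0.001, -0.0, -1.0]]
force: [0.1, -0.2, -0.4]
finger_gap: 0.0004
gripper_force: 0.0
```

Call:
arm_command --rows '[{"travel":[0,0,0.15],"roll":0},{"travel":[0,0,0.15],"roll":0},{"travel":[0,0,0],"roll":0}]'

```text
time_s: 9.2
position: [0.5214, 0.1609, 0.0644]
ee_rot: [[-0.993, -0.115, -0.001], [-0.115, 0.993, -0.0], [0.001, -0.0, -1.0]]
force: [-0.1, 0.3, 0.2]
finger_gap: 0.0003
gripper_force: 0.0
```

The tip is at 0.042, inside the well, with no contact. Now I press.

Call:
arm_command --rows '[{"travel":[0,0,0.1],"roll":0},{"travel":[0,0,0.08],"roll":0},{"travel":[0,0,0.05],"roll":0},{"travel":[0,0,0],"roll":0}]'

```text
time_s: 9.7
position: [0.5219, 0.161, 0.0535]
ee_rot: [[-0.993, -0.115, 0.0], [-0.115, 0.993, -0.0], [-0.0, -0.0, -1.0]]
force: [0.3, 0.7, 4.2]
finger_gap: 0.0001
gripper_force: 2.1
```

Call:
arm_command --rows '[{"travel":[0,0,0.04],"roll":0},{"travel":[0,0,0],"roll":0}]'

```text
time_s: 9.95
position: [0.522, 0.161, 0.0521]
ee_rot: [[-0.993, -0.115, 0.0], [-0.115, 0.993, 0.0], [-0.0, 0.0, -1.0]]
force: [-4.0, -0.9, 15.0]
finger_gap: 0.0005
gripper_force: 7.5
```

The force is 15 N, so the button has bottomed. I hold, then rise.

Call:
arm_command --rows '[{"travel":[0,0,0],"roll":0},{"travel":[0,0,0],"roll":0},{"travel":[0,0,0],"roll":0},{"travel":[0,0,0],"roll":0},{"travel":[0,0,0],"roll":0},{"travel":[0,0,0],"roll":0},{"travel":[0,0,0],"roll":0},{"travel":[0,0,0],"roll":0},{"travel":[0,0,0],"roll":0},{"travel":[0,0,0],"roll":0},{"travel":[0,0,0],"roll":0},{"travel":[0,0,0],"roll":0}]'

```text
time_s: 11.45
position: [0.522, 0.1611, 0.0521]
ee_rot: [[-0.993, -0.115, 0.0], [-0.115, 0.993, 0.0], [-0.001, 0.0, -1.0]]
force: [-3.4, -1.7, 15.2]
finger_gap: 0.0007
gripper_force: 7.6
```

Call:
arm_command --rows '[{"travel":[0,0,-0.2],"roll":0},{"travel":[0,0,-0.4],"roll":0},{"travel":[0,0,-0.5],"roll":0},{"travel":[0,0,-0.3],"roll":0},{"travel":[0,0,0],"roll":0}]'

```text
time_s: 12.08
position: [0.5221, 0.1612, 0.1221]
ee_rot: [[-0.993, -0.116, 0.001], [-0.116, 0.993, 0.001], [-0.001, 0.0, -1.0]]
force: [-1.0, 0.8, -0.5]
finger_gap: 0.0005
gripper_force: 0.0
```

Call:
arm_command --rows '[{"travel":[0,0.5,0],"roll":0},{"travel":[0,0.6,0],"roll":0},{"travel":[0,0.5,0],"roll":0},{"travel":[0,0.2,0],"roll":0},{"travel":[0,0,0],"roll":0},{"travel":[0,0,0.2],"roll":0},{"travel":[0,0,0.2],"roll":0},{"travel":[0,0,0.18],"roll":0},{"travel":[0,0,0],"roll":0}]'

```text
time_s: 13.2
position: [0.511, 0.2499, 0.0915]
ee_rot: [[-0.993, -0.115, -0.001], [-0.115, 0.993, -0.001], [0.001, -0.001, -1.0]]
force: [0.5, 0.7, 0.8]
finger_gap: 0.0005
gripper_force: 0.0
```

Call:
arm_command --rows '[{"travel":[0,-0.1,0],"roll":0},{"travel":[0,-0.1,0],"roll":0},{"travel":[0,-0.1,0],"roll":0},{"travel":[0,-0.1,0],"roll":0},{"travel":[0,-0.1,0],"roll":0},{"travel":[0,-0.1,0],"roll":0},{"travel":[0,-0.1,0],"roll":0},{"travel":[0,-0.1,0],"roll":0},{"travel":[0,-0.1,0],"roll":0},{"travel":[0,-0.1,0],"roll":0},{"travel":[0,-0.1,0],"roll":0},{"travel":[0,-0.1,0],"roll":0},{"travel":[0,-0.1,0],"roll":0},{"travel":[0,0,0],"roll":0}]'

```text
time_s: 14.95
position: [0.5189, 0.1852, 0.0924]
ee_rot: [[-0.993, -0.115, -0.0], [-0.115, 0.993, -0.0], [0.0, -0.0, -1.0]]
force: [-0.6, 0.1, 0.8]
finger_gap: 0.0005
gripper_force: 0.1
```

Call:
arm_command --rows '[{"travel":[0,-0.05,0],"roll":0},{"travel":[0,-0.05,0],"roll":0}]'

```text
time_s: 15.2
position: [0.5193, 0.1808, 0.0923]
ee_rot: [[-0.993, -0.116, -0.0], [-0.116, 0.993, -0.0], [0.0, -0.0, -1.0]]
force: [0.5, 1.4, -0.0]
finger_gap: 0.0004
gripper_force: 0.5
```

Call:
arm_command --rows '[{"travel":[0,-0.04,0],"roll":0},{"travel":[0,-0.04,0],"roll":0}]'

```text
time_s: 15.45
position: [0.5198, 0.1767, 0.0924]
ee_rot: [[-0.993, -0.116, -0.0], [-0.116, 0.993, -0.0], [0.0, -0.0, -1.0]]
force: [-0.7, 1.0, 0.6]
finger_gap: 0.0006
gripper_force: 0.5
```

Call:
arm_command --rows '[{"travel":[0,-0.03,0],"roll":0},{"travel":[0,-0.03,0],"roll":0}]'

```text
time_s: 15.7
position: [0.5201, 0.1748, 0.0925]
ee_rot: [[-0.993, -0.116, 0.0], [-0.116, 0.993, 0.001], [-0.0, 0.001, -1.0]]
force: [-0.4, 8.1, 0.9]
finger_gap: 0.0003
gripper_force: 2.8
```

The 8 N force means the shutter is against its shut stop. I back off, rise and check.

Call:
arm_command --rows '[{"travel":[0,0.1,0],"roll":0},{"travel":[0,0,-0.4],"roll":0},{"travel":[0,0,-0.8],"roll":0},{"travel":[0,0,-0.8],"roll":0},{"travel":[0.5,0.5,-0.5],"roll":0},{"travel":[0.7,0.7,0],"roll":0},{"travel":[0.7,0.7,0],"roll":0},{"travel":[0.7,0.7,0],"roll":0},{"travel":[0.7,0.7,0],"roll":0},{"travel":[0,0,0],"roll":0},{"travel":[0,0,0],"roll":0}]'

```text
time_s: 17.08
position: [0.3371, 0.3234, 0.2175]
ee_rot: [[-0.993, -0.115, 0.0], [-0.115, 0.993, -0.0], [-0.0, -0.0, -1.0]]
force: [0.8, -0.8, -0.1]
finger_gap: 0.0004
gripper_force: 0.0
```

```bash
python3 look.py l4
```

```text
17.075 [0.3371 0.3234 0.2175] [0.3371 0.3234 0.1955] [ 0.75 -0.83 -0.1 ]
```

View pics/l4.png

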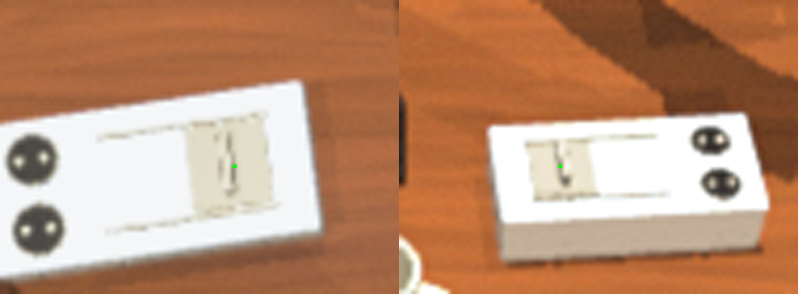

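The shutter plate is at the -y end of its rails in both views (plate right edge about 272 in top, left edge about 528 in scene). The block has hardly moved and the arm is clear.

```bash
python3 -c "
from plant import r
print(r.hand_in())"
```

```text
the job is handed in; nothing more can be done
None
```

I opened the tripped block's shutter to its stop, held the reset button fully in (about 15 N) for about 1.5 s, pushed the shutter shut again with the arm clear, and handed the job in; the hand-in gave no verdict.

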